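Turn a culture dish round on its viewing stand

ROBOT

A 6-joint arm with a two-finger parallel gripper is mounted at the origin on a cart in front of the work surface, level with it; the furniture and walls round the work are solid. World frame = base frame: x ahead of the robot, y to its left, z up, the work surface at z = 0. Lengths are in m, angles in degrees, forces in N, time in s.
With the tool pointing down it reaches from about 0.325 to 0.85 m from the base axis. Payload 15.5 kg.
Tool frame: the origin (TCP) lies midway between the tips of the shut fingers; the grasp point (between the pads) lies 19 mm behind it; z points along the fingers, y is the line along which they close (so a half turn about z gives the same grasp; the last joint's range is limited). The gripper opens to 91 mm and grips with 3 to 60 N. Pads are 32 mm wide; open, the fingers measure 118 mm over their backs; the gripper's body (76 mm by 178 mm) begins 60 mm behind the grasp point.
Start: joints at [-75.946, 28.281, 77.091, -0, 74.628, -5.472], TCP at [0.209, -0.589, 0.214] pointing down, gripper open.
Joint ranges: [-166.48, 166.48], [-47.26, 123.95], [12.59, 153.08], [-70.14, 250.14], [6.76, 159.57], [-176.63, 176.63]. Speed limits (degrees/s): [108.29, 108.29, 147.25, 172.46, 172.46, 172.46].

INTERFACE

Orientations are given as a 3x3 rotation matrix whose columns are the frame's x, y, z axes.
In Python, from bench import ctrl gives the robot as it stands. The module is installed in compiled form; this text tells all that it offers. Calls block until the motion is done:
- ctrl.goto(position, orientation): joint-space move of the TCP to a pose.
- ctrl.move_l(position, vel=0.15, ori=None, contact_N=None): straight line of the TCP; ori=None keeps the orientation; vel is the mean speed in m/s. With contact_N (N) it stops when the force on the tool has changed by that much, and returns True; else False.
- ctrl.movej(angles): joint-space move.
- ctrl.command_gripper(opening): opening from 0.0 (shut) to 1.0 (fully open); the grip force is fixed at half the most; returns when the fingers have stopped.
- ctrl.sleep(seconds).
- ctrl.ik(position, orientation): joint angles nearest the present ones, or None.
- ctrl.read_camera(name): name is "scene" or "top"; returns the picture (384x512x3 uint8, blue, green, red); there is no depth.
- ctrl.camera_params(name): a dict with "fx", "fy", "cx", "cy" (pixels), "pose" (4x4, takes a point from camera to world coordinates). Camera axes: x right, y up, looking along -z (the intrinsics and any distortion apply to the point x, -y, -z); pixel columns grow to the right and rows downward; lengths in m; the calibration is good to about 2 mm. A picture is of the moment at which its call begins. camera_params takes no time and is no camera call.
A pose or a line that the arm cannot do raises ctrl.MotionError and nothing moves.
- ctrl.sign_off(): hands the job in; it is judged then, once.
Readings, each from a call of its own:
- ctrl.current_t(): time.
- ctrl.current_q(): joint angles.
- ctrl.current_dq(): joint speeds.
- ctrl.current_effort(): joint torques, N m.
- ctrl.current_tool_pos(): TCP position.
- ctrl.current_eef_rot(): TCP orientation.
- ctrl.current_contact_force(): force on the tool from outside, world axes, zero at the start.
- ctrl.current_wrist_torque(): the same for the moment, N m.
- ctrl.current_grip_width(): opening from 0.0 (shut) to 1.0 (fully open).
- ctrl.current_grasp_force(): force on a finger pad.
Only numpy, scipy, OpenCV 4.12 (cv2) and the standard library are available. Lean on these libraries where they do the work, as an engineer would, in place of code of your own. Each camera call takes 0.05 s, during which the arm holds its last target. There are 200 camera calls.

TASK

The culture dish leaning in the viewing stand shows its lid; turn it over so that its base with the blue spot faces outward, seated back in the cradle and leaning flat against the rest. Then swing the stand's clip all the way down across the front of the dish to secure it. Do not knock the other dish, the bottle or the timer about.

Things in the scene. Friction and masses are not known exactly. Their poses are not given: they have to be found in the camera images.
- viewing_stand: Viewing stand, fixed to the bench: grey base plate 130 x 130 mm, 11 mm high, on which the tilted seat stands. Origin on the bench under the seat's origin, 45 mm below it; z up; the front of the stand (where the dish faces) is its -x, y to the left as seen from the front. The plate reaches from x = -55 to +75 mm and y = +-65 mm.
- stand_seat: Tilted seat of the stand, fixed to it, leaning back 22 degrees. Origin at the bottom of the black V cradle, on the front face of the aluminium back rest; x points back into the rest, -x outward, y left seen from the front, z up along the rest. Each side of the V rises 30 degrees, 27 mm wide, 20 mm deep; small lip 4 mm high at its front (x = -19 to -22 mm, within 11 mm of the middle).
- seat_spot (a point): Where the centre of a seated dish lies, whichever face is outward: x = -7, y = 0, z = 31 mm in the seat's frame, same axes. The dish's top edge is then at z = 59 mm of the seat.
- rest_gap (a point): Middle of the gap in the top of the back rest (seat x = 2.5, y = 0, z = 33 mm). The rest is 5 mm thick (seat x = 0 to 5 mm), solid up to z = 22 mm; above that only two arms, at y = 18 to 29 mm on either side, rise to z = 44 mm, so that a finger fits behind the dish between them.
- dish_center (a point): Centre, half-way through its thickness, of the clear round culture dish with pale yellow filling, loose, 20 to 45 g: 55 mm in diameter (its lid rim looks 58 mm), 14 mm thick. z points out of the lid, -z out of the base, which bears a round blue spot 18 mm wide. At the start it is seated with the lid (+z) outward, to the front of the stand.
- dish_base (a point): Centre of the dish's base face (the blue spot), 7 mm from dish_center along -z.
- clip (a joint): Angle of the steel clip arm, rad: 0 = fully down, level across the front of the dish (end stop); 1.57 = upright; starts open at 1.75 to 2.2, leaning away to the right seen from the front (end stop 2.4). Stiff (0.04 N m), stays where it is left. At angle q the arm points along (cos q, sin q) in the seat's (y, z).
- clip_hinge (a point): A point on the clip's turning axis, which runs along the seat's x, at seat x = -19, y = -44, z = 16 mm. The arm from it is 8 mm wide, 4 mm thick (seat x = -17 to -21 mm) and 60 mm long; it clears the seated dish by 3 mm.
- clip_pin (a point): The orange handle pin at the end of the clip arm: round, 10 mm in diameter, sticking 26 mm out of the arm to the front (seat x = -21 to -47 mm), 55 mm from the clip's axis. The point lies on its centre line half-way out (seat x = -34 mm). It can be pushed or pinched.
- other_dish_center (a point): Bystander: another dish with a pink filling, 58 mm in diameter, 15 mm high, flat on the bench; the point is its centre.
- culture_bottle_center (a point): Bystander: culture bottle with brown contents and a foil cap, 53 mm in diameter, 118 mm high, upright on the bench; the point is its centre.
- timer_center (a point): Bystander: white bench timer with buttons, 64 x 70 x 18 mm, on the bench; the point is its centre.
Mind the look-alikes: they are no part of the job. What is shaped like the part that bears dish_center but orange or red is not meant.

How it is judged:
By the outcome, as a careful person would: the job done as asked, in the order asked, and still so for the second after the job is handed in, with the robot touching nothing.
It also fails if it takes over 64 s, if anything falls off the work surface, if the arm or the gripper's body presses on something with over 40 N, if the wrist force passes 120 N, or if a joint passes its speed limit or range.

## Working session

There is one attempt and no reset: what is moved stays moved. The work goes in short steps, each a Python script; the robot and the scene stay as the last script left them, time stands still between calls to the robot, and variables do not carry over. Pictures are saved under pics/ and viewed, at most 10 in all, crops included, and the job is handed in when it is done.

```bash
mkdir -p pics
python3 - <<'E'
from bench import ctrl
import cv2, numpy as np
np.set_printoptions(precision=4,suppress=True)
for n in("scene","top"):
    cv2.imwrite(f"pics/{n}0.png",ctrl.read_camera(n)); print(n,ctrl.camera_params(n))
print(ctrl.current_t())
E
```

```text
scene {'fx': 424.4415417377248, 'fy': 424.4415417377248, 'cx': 255.2824519563069, 'cy': 186.27433925966977, 'pose': array([[-0.5738,  0.3403, -0.745 , -0.4526],
       [-0.8186, -0.2105,  0.5344,  0.7657],
       [ 0.025 ,  0.9165,  0.3994,  0.5996],
       [ 0.    ,  0.    ,  0.    ,  1.    ]])}
top {'fx': 458.71767431400474, 'fy': 458.71767431400474, 'cx': 255.48368991285946, 'cy': 186.63438435513422, 'pose': array([[-0.0088,  0.9948, -0.1012,  0.4408],
       [-0.9998, -0.0105, -0.0162,  0.0435],
       [-0.0172,  0.1011,  0.9947,  1.4099],
       [ 0.    ,  0.    ,  0.    ,  1.    ]])}
0.1
```

View pics/scene0.png

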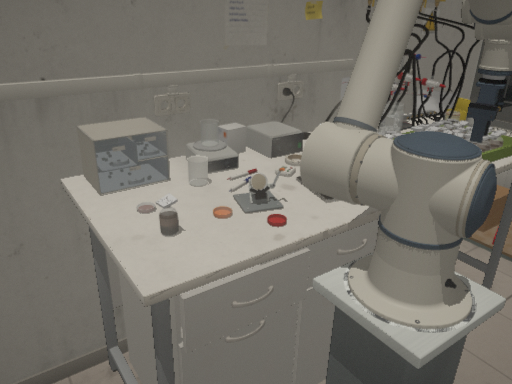

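View pics/top0.png

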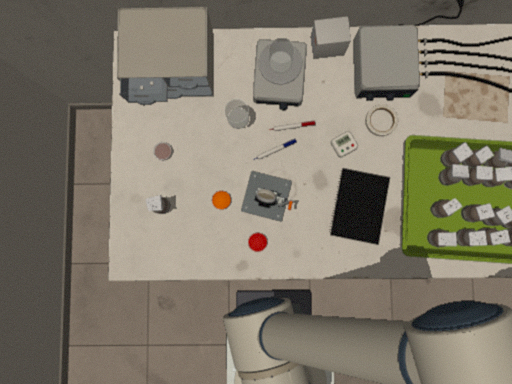

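The stand is at scene (259,190) and top (267,196). Possible dishes: the pale dish in the stand at scene (259,182); orange at scene (222,212); red at (277,220); the pink bystander at (147,207). I choose the pale one in the stand and check it in a close crop.

Run:
```python
import cv2, numpy as np
a=cv2.imread("pics/scene0.png")[160:220,225:300]; b=cv2.imread("pics/top0.png")[162:228,232:308]
f=lambda i:cv2.resize(i,(390,int(390*i.shape[0]/i.shape[1])),interpolation=cv2.INTER_CUBIC)
a=f(a);b=f(b);h=max(a.shape[0],b.shape[0])
p=lambda i:cv2.copyMakeBorder(i,0,h-i.shape[0],0,10,cv2.BORDER_CONSTANT)
cv2.imwrite("pics/crop0.png",np.hstack([p(a),p(b)]))
```

```text
(no output)
```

View pics/crop0.png

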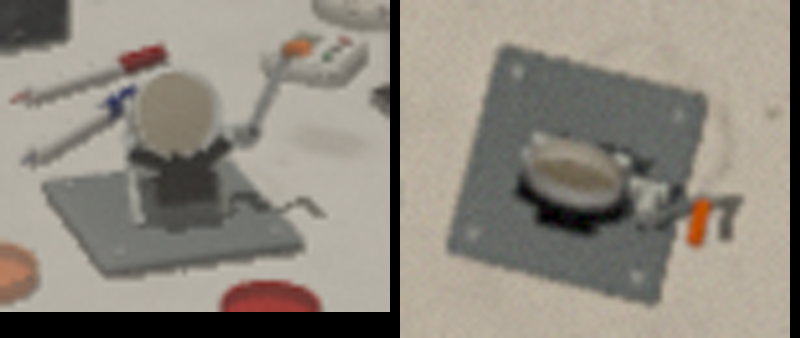

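```bash
cat > h.py <<'E'
from bench import ctrl
import numpy as np, cv2
from scipy.optimize import least_squares
np.set_printoptions(precision=4,suppress=True)
def proj(n,P):
    c=ctrl.camera_params(n); T=np.linalg.inv(c["pose"]); p=np.atleast_2d(P)@T[:3,:3].T+T[:3,3]
    return np.c_[c["cx"]+c["fx"]*p[:,0]/-p[:,2], c["cy"]-c["fy"]*p[:,1]/-p[:,2]]
def frames(s):
    c,n=np.cos(s[2]),np.sin(s[2]); Rs=np.array([[c,-n,0],[n,c,0],[0,0,1]])
    a=np.radians(22); Rt=np.array([[np.cos(a),0,np.sin(a)],[0,1,0],[-np.sin(a),0,np.cos(a)]])
    return Rs, Rs@Rt
def stand(s,p): return np.array([s[0],s[1],0])+np.asarray(p)@frames(s)[0].T
def seat(s,p): return np.array([s[0],s[1],.045])+np.asarray(p)@frames(s)[1].T
def pin(s,q,x=-.034): return seat(s,[x,-.044+.055*np.cos(q),.016+.055*np.sin(q)])
E
python3 - <<'E'
from h import *
top=np.array([[103,45],[307,95],[260,303],[48,252]])/5.13+[231.6,161.6]
sc=np.array([[303,245],[105,275],[45,183]])/5.2+[224.6,159.6]
C=np.array([[.075,.065,.011],[.075,-.065,.011],[-.055,-.065,.011],[-.055,.065,.011]])
pt=np.array([300,222])/5.13+[231.6,161.6]; ps=np.array([298,47])/5.2+[224.6,159.6]
dt=np.array([172,173])/5.13+[231.6,161.6]; ds=np.array([176,112])/5.2+[224.6,159.6]
def r(v):
    d=seat(v,[-.014,0,.031])
    return np.concatenate([(proj("top",stand(v,C))-top).ravel(),(proj("scene",stand(v,C[[2,3,0]]))-sc).ravel(),
     (proj("top",pin(v,v[3]))-pt).ravel(),(proj("scene",pin(v,v[3]))-ps).ravel(),(proj("scene",d)-ds).ravel()])
f=least_squares(r,[.45,0,0,2.],loss="soft_l1"); print(f.x,np.degrees(f.x[2]),f.cost); print(r(f.x).reshape(-1,2))
g=least_squares(lambda v:r(v)[:8],[.45,0,0,2.]);print(g.x)
v=f.x;np.save("s.npy",v)
R=frames(v)[1]
for o,sx in(("flip",1),("flip",-1),("clip",1),("clip",-1)):
    y=sx*(R[:,0] if o=="flip" else R[:,1]); z=-R[:,2]; O=np.c_[np.cross(y,z),y,z]
    for h in(.045,.12): print(o,sx,h,ctrl.ik(seat(v,[-.007 if o=="flip" else -.039,0,h]),O))
E
```

```text
[ 0.5459  0.0359 -0.2554  2.1285] -14.632955352835175 4.40669017404139
[[-0.7426 -0.3907]
 [ 0.5857  0.0241]
 [-0.3712  0.7048]
 [-0.4595  0.2382]
 [ 0.8312 -1.6671]
 [ 0.0835 -1.8229]
 [-1.1755 -1.0004]
 [ 0.0874  0.0559]
 [-0.167   0.0848]
 [ 0.6472  0.1479]]
[ 0.5463  0.0351 -0.2503  2.    ]
flip 1 0.045 [-5.0085 41.7919 76.3423  3.6134 83.5979  8.5319]
flip 1 0.12 [-5.3883 39.4916 68.5743  3.4573 93.6685  8.8034]
flip -1 0.045 [  -5.0085   41.7919   76.3423    3.6134   83.5979 -171.4681]
flip -1 0.12 [  -5.3883   39.4916   68.5743    3.4573   93.6685 -171.1966]
clip 1 0.045 [ -4.5727  39.0291  80.4692   3.787   82.2119 -81.1728]
clip 1 0.12 [ -4.9863  36.5683  72.6858   3.6023  92.4591 -80.8892]
clip -1 0.045 [-4.5727 39.0291 80.4692  3.787  82.2119 98.8272]
clip -1 0.12 [-4.9863 36.5683 72.6858  3.6023 92.4591 99.1108]
```

```bash
cat >> h.py <<'E'
def ori(s,ax,sg=1):
    R=frames(s)[1]; y=sg*R[:,ax]; z=-R[:,2]; return np.c_[np.cross(y,z),y,z]
def shot(name,boxes,wd=390):
    ims=[]
    for n,(x0,y0,x1,y1) in boxes:
        i=ctrl.read_camera(n)[y0:y1,x0:x1]; ims.append(cv2.resize(i,(wd,int(wd*i.shape[0]/i.shape[1])),interpolation=cv2.INTER_CUBIC))
    h=max(i.shape[0] for i in ims)
    cv2.imwrite("pics/"+name,np.hstack([cv2.copyMakeBorder(i,0,h-i.shape[0],0,8,cv2.BORDER_CONSTANT) for i in ims]))
E
python3 - <<'E'
from h import *
s=np.load("s.npy"); O=ori(s,0)
ctrl.goto(seat(s,[-.007,0,.2]),O); ctrl.command_gripper(.42)
ctrl.move_l(seat(s,[-.007,0,.075]))
print(ctrl.current_t(),ctrl.current_q(),ctrl.current_contact_force(),ctrl.current_grip_width())
print(proj("scene",ctrl.current_tool_pos()),proj("top",ctrl.current_tool_pos()))
shot("a.png",[("scene",(225,140,300,220)),("top",(232,152,308,228))])
E
```

```text
4.5917 [-5.1699 40.6932 73.312   3.5359 87.6453  8.6444] [-0.212   1.0117  0.6697] 0.41892505758034343
[[256.7588 167.2076]] [[267.598  188.1947]]
```

View pics/a.png

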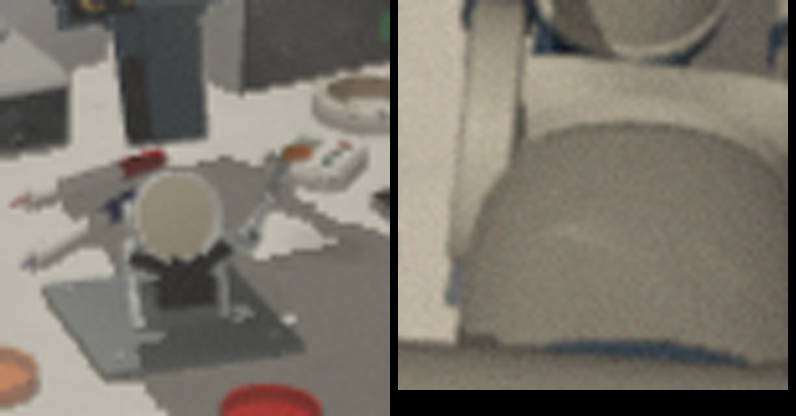

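Run:
```python
from h import *
s=np.load("s.npy")
c=lambda p:(proj("scene",seat(s,p))-[224.6,139.6])*5.2
for p in([-.0395,.016,.075],[-.0395,-.016,.075],[-.014,0,.031],[-.014,.029,.031],[-.014,-.029,.031],[-.014,0,.06],[-.014,0,.002]): print(p,c(p))
```

```text
[-0.0395, 0.016, 0.075] [[160.8916 146.1396]]
[-0.0395, -0.016, 0.075] [[211.0337 140.6073]]
[-0.014, 0, 0.031] [[179.3657 216.769 ]]
[-0.014, 0.029, 0.031] [[134.4472 222.2457]]
[-0.014, -0.029, 0.031] [[223.6495 211.3697]]
[-0.014, 0, 0.06] [[174.2562 169.2782]]
[-0.014, 0, 0.002] [[184.4642 264.1579]]
```

The lid-out pale dish is at crop (176,216), under the front fingertip at (168,143), within 1–2 mm of the prediction. I go down and grip.

Run:
```python
from h import *
s=np.load("s.npy"); R=frames(s)[1]
print(ctrl.move_l(seat(s,[-.0075,0,.043]),vel=.08,contact_N=6))
print((ctrl.current_tool_pos()-seat(s,[0,0,0]))@R, ctrl.current_contact_force())
ctrl.command_gripper(0.); f=ctrl.current_contact_force()
print(ctrl.current_grip_width()*91,ctrl.current_grasp_force(),f@R)
print(ctrl.move_l(seat(s,[-.0085,0,.115]),vel=.08)); print(ctrl.current_grip_width()*91,ctrl.current_contact_force()@R)
q=np.array(ctrl.current_q()); q[5]-=180; ctrl.movej(q)
print((ctrl.current_tool_pos()-seat(s,[0,0,0]))@R,ctrl.current_q(),ctrl.current_grip_width()*91,ctrl.current_t())
shot("b.png",[("scene",(215,120,310,220))],600)
```

```text
False
[-0.0074  0.      0.0432] [-0.0528  0.2733  0.1937]
14.539205192551933 30.055880940053612 [-11.0298  -0.238    8.0236]
False
14.2760360515199 [1.2586 0.0842 0.1288]
[-0.0087 -0.0001  0.1144] [  -5.3439   39.4947   69.3856    3.4701   92.9051 -171.1729] 14.310120812967854 9.5417
```

View pics/b.png

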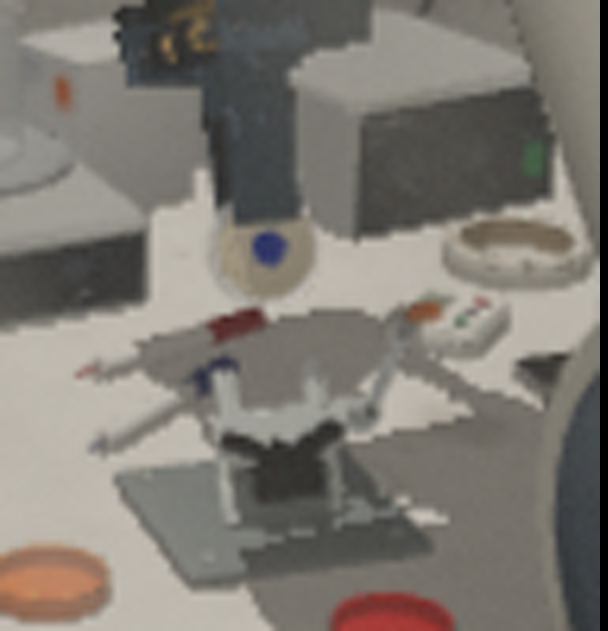

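The picture shows the blue spot at (268,248), facing outward. The 11 N on closing means the true seat lies slightly further out, so I insert 3 mm outward.

Run:
```python
from h import *
s=np.load("s.npy"); R=frames(s)[1]; O=ori(s,0,-1)
P=lambda:(ctrl.current_tool_pos()-seat(s,[0,0,0]))@R
ctrl.move_l(seat(s,[-.0115,0,.085]),ori=O)
f0=ctrl.current_contact_force()
print(ctrl.move_l(seat(s,[-.0115,0,.042]),vel=.04,contact_N=4),P(),(ctrl.current_contact_force()-f0)@R)
print(ctrl.move_l(seat(s,[-.006,0,P()[2]]),vel=.02,contact_N=4),P(),(ctrl.current_contact_force()-f0)@R)
print(ctrl.current_t())
shot("c.png",[("scene",(225,140,300,220))],560)
```

```text
True [-0.0113  0.0003  0.044 ] [0.6621 1.9696 3.3761]
True [-0.0104  0.0004  0.0439] [-1.1728  1.2625  5.6063]
11.1
```

View pics/c.png

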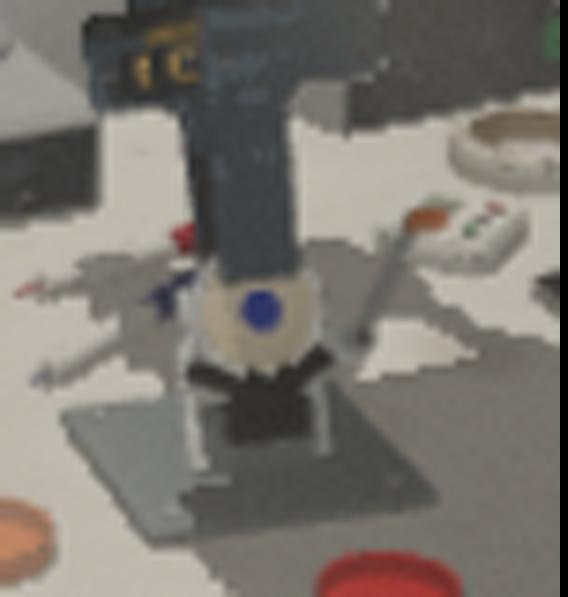

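Run:
```python
from h import *
s=np.load("s.npy"); R=frames(s)[1]
P=lambda:(ctrl.current_tool_pos()-seat(s,[0,0,0]))@R
ctrl.command_gripper(.22); z=P()[2]; f0=ctrl.current_contact_force()
print(ctrl.move_l(seat(s,[-.004,0,z]),vel=.02,contact_N=3),P(),(ctrl.current_contact_force()-f0)@R)
x=P()[0]-.004
ctrl.move_l(seat(s,[x,0,z])); ctrl.command_gripper(.42); ctrl.move_l(seat(s,[x,0,.16]))
O=ori(s,1); q=s[3]; p=lambda q,h:seat(s,[-.039,-.044+.055*np.cos(q),.016+.055*np.sin(q)+h])
ctrl.goto(p(q,.08),O); print(ctrl.current_q(),ctrl.current_t())
c=lambda p:(proj("scene",p)-[224.6,139.6])*7.47
print(c(seat(s,[-.014,0,.031])),c(pin(s,q)))
shot("d.png",[("scene",(225,140,300,220))],560)
```

```text
True [-0.0062  0.      0.0431] [-1.6437 -1.0292  0.0023]
[-11.2119  34.9188  72.4599   1.2845  94.6065 -86.8082] 14.8167
[[257.6657 311.3971]] [[426.8406 217.551 ]]
```

View pics/d.png

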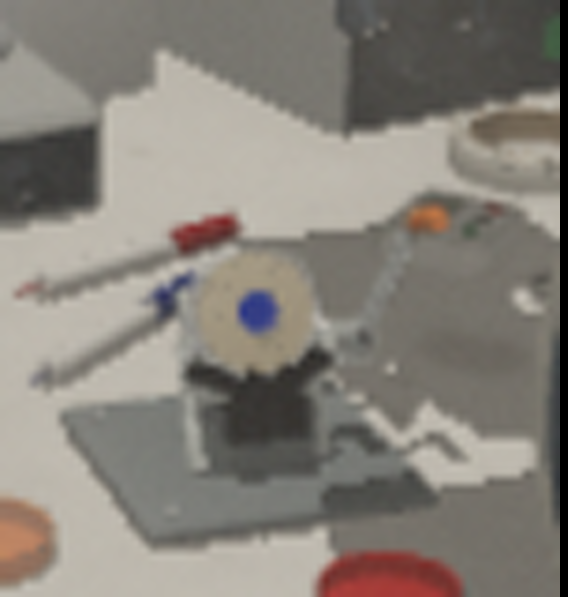

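The dish is seated with its blue spot at (258,312), where predicted; the pin is at (427,218), also as predicted. Next is the clip: pinch the pin and swing it down.

Run:
```python
from h import *
s=np.load("s.npy"); R=frames(s)[1]
q0=s[3]; p=lambda q,h:seat(s,[-.040,-.044+.055*np.cos(q),.016+.055*np.sin(q)+h]); h=-.012
print(ctrl.move_l(p(q0,h),vel=.1,contact_N=6))
ctrl.command_gripper(0.); print(ctrl.current_grip_width()*91,ctrl.current_contact_force()@R)
for q in np.linspace(q0,-.03,15)[1:]:
    ctrl.move_l(p(q,h),vel=.08); F=ctrl.current_contact_force()@R
    print(round(q,2),F,ctrl.current_grip_width()*91)
    if np.linalg.norm(F)>50: break
print(ctrl.current_t())
```

```text
False
9.135359581716093 [-1.6368 -1.0024  3.497 ]
1.97 [-3.1032 -5.1621  6.7058] 9.041952249818053
1.82 [-2.9074 -4.5162 10.7475] 9.014021081180406
1.67 [-2.3966 -3.4216 11.3399] 9.080959108375009
1.51 [-0.5143 -1.4548  7.2448] 9.229583898277463
1.36 [0.4867 1.2202 7.1998] 8.831539948145444
1.2 [ 3.2302 -0.7314  5.6969] 9.128913012535014
1.05 [4.2943 1.0806 4.8525] 9.09153319321068
0.9 [1.2578 2.6827 5.503 ] 9.00585219815336
0.74 [0.2332 3.7305 3.9375] 9.119182803715983
0.59 [0.9806 4.3259 2.7924] 9.015720045557336
0.43 [0.4699 6.4145 2.5045] 8.566568460220475
0.28 [0.9262 6.113  1.8446] 9.136801214292264
0.12 [0.6717 8.9888 2.4693] 8.987647183916565
-0.03 [ 1.5945 11.7399 -6.1142] 9.069141285090252
20.1083
```

Run:
```python
from h import *
s=np.load("s.npy"); R=frames(s)[1]
P=lambda:(ctrl.current_tool_pos()-seat(s,[0,0,0]))@R
ctrl.command_gripper(.35); ctrl.move_l(seat(s,[-.040,.011,.05])); ctrl.command_gripper(0.)
f0=ctrl.current_contact_force()
print(ctrl.move_l(seat(s,[-.040,.011,.014]),vel=.03,contact_N=8),P(),(ctrl.current_contact_force()-f0)@R)
ctrl.move_l(seat(s,[-.045,.011,.16])); ctrl.move_l(seat(s,[-.045,-.10,.22]))
c=lambda p:(proj("scene",p)-[224.6,139.6])*7.47
print(c(seat(s,[-.014,0,.031])),c(pin(s,0)),c(pin(s,.1)),ctrl.current_t())
shot("e.png",[("scene",(225,140,300,220))],560)
```

```text
True [-0.0399  0.0111  0.0199] [-3.4302 -1.5034 12.2999]
[[257.6657 311.3971]] [[253.2077 350.248 ]] [[252.4128 337.0604]] 24.7583
```

View pics/e.png

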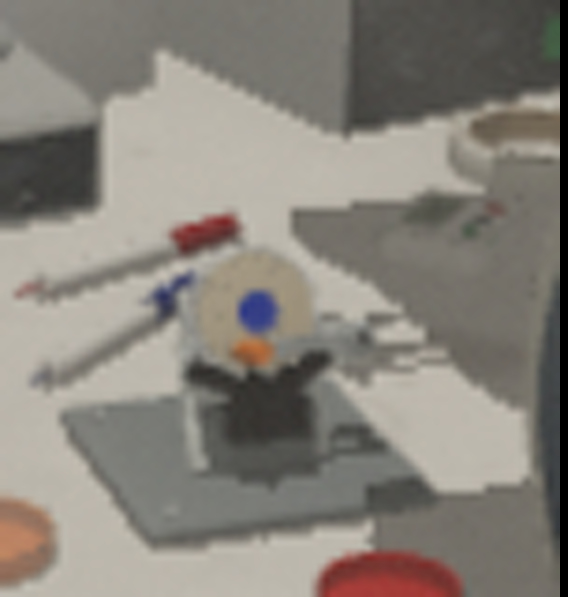

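The clip is fully down: the pin is at (252,352) against a predicted (253,350), and it met the end stop. The spot still faces outward at (258,312).

```bash
python3 -c "
from bench import ctrl
ctrl.sleep(.5); print(ctrl.sign_off(), ctrl.current_t())"
```

```text
the job is handed in; nothing more can be done
the job is handed in; nothing more can be done
```

The dish is turned so its base with the blue spot faces outward, seated back in the cradle against the rest, and the clip is down to its end stop; I handed the job in at about 25 s of the 64 s allowed.

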